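Clamp a glass gel cassette with the tension wedge and keep it sealed

ROBOT

A 6-joint arm with a two-finger parallel gripper is mounted at the origin on a cart in front of the work surface, level with it; the furniture and walls round the work are solid. World frame = base frame: x ahead of the robot, y to its left, z up, the work surface at z = 0. Lengths are in mm, angles in rad, forces in N, time in s.
With the tool pointing down it reaches from about 325 to 900 mm from the base axis. Payload 6.1 kg.
Tool frame: the origin (TCP) lies at the very end of the fingers, on their centre line; the grasp point (between the pads) lies bot.hold_point_z behind it (bot.hold_point_z is the distance from the TCP to the grasp point, in mm); x points along the fingers, z is the direction in which the jaws open and shut, and the axes are right-handed (so a half turn about x gives the same grasp; the last joint's range is limited). The gripper opens to 87 mm and grips with 3 to 60 N. Pads are 19 mm wide; open, the fingers measure 117 mm over their backs; the gripper's body (75 mm by 190 mm) begins 51 mm behind the grasp point.
Start: joints at [1.176, 0.22, 1.526, -0, 1.395, -0.126], TCP at [165.983, 602.549, 187.538] pointing down, gripper open.
Joint ranges: [-2.98, 2.98], [-0.91, 2.08], [0.09, 2.57], [-1.24, 4.39], [0.2, 2.65], [-2.68, 2.68]. Speed limits (rad/s): [2.57, 2.57, 3.01, 3.14, 3.14, 3.14].

INTERFACE

Orientations are given as a 3x3 rotation matrix whose columns are the frame's x, y, z axes.
In Python, from bench import bot, viewer, ticket gives the robot as it stands. The module is installed in compiled form; this text tells all that it offers.
- The arm moves only by the tool carry_out, never from a script. Its argument "steps" is a list of rows, each a list of 4 numbers: the shift along the tool's x, y, z in mm, then the turn about the tool's x in degrees. In form: [[dx, dy, dz, roll], ...]. A call has 1 to 5 rows; each row shifts and turns the commanded pose from where the row before left it, along the tool's axes as they then stand; what a row does not reach is not made up. A row lasts 1/12 s, in which the tool goes at most 41.7 mm and 7.16 degrees, less where a joint would pass 70% of its speed; a pose out of reach is approached as far as the arm can. A call with a gripper value outside its range is refused whole. "gripper" is the finger opening in mm, from 0 to 87, set as the call begins (left out, the last holds). The fingers move at their own pace and stop on an object; "squeeze" is the grip in N (left out, the last holds). Time passes only in rows, so rows that do not move let the fingers close. It gives the time, the measured TCP pose, the force and the opening at its end, in the units of the state.
- bot.sense(): the state, without advancing time (a new reading comes with each control period).
- viewer.capture(name): name is "scene" or "top" or "wrist"; returns a dict with "img" (420x560x3 uint8, red, green, blue), "intrinsics" (3x3 intrinsics, pixels), "view" (4x4, takes a point from world to camera coordinates). Camera axes: x right, y down, z forward; pixel columns grow to the right and rows downward; lengths in mm; the calibration is good to about 2 mm. A picture is of the moment at which its call begins. There is no depth.
- ticket.finish_job(): hands the job in, once; it reports no verdict.
The state is a dict: "time": time; "joint_positions": joint angles; "joint_velocities": joint speeds; "joint_torque": joint torques, N m; "eef_pos": TCP position; "orientation": TCP orientation; "wrist_force": force on the tool from outside, world axes, zero at the start; "torque": the same for the moment, N m; "gripper_width": opening from 0.0 (shut) to 1.0 (fully open).
Only numpy, scipy, OpenCV 4.12 (cv2) and the standard library are available. Lean on these libraries where they do the work, as an engineer would, in place of code of your own. Each camera call takes 0.05 s, during which the arm holds its last target. There are 200 camera calls.

TASK

The glass cassette in the gel tank is standing loose and needs sealing against its gasket for a leak check. Lift the blue wedge out of its drip stand, slide it nose down and flat face to the glass into the gap behind the cassette (the other bay is filled by the grey blanking block and has no room for it), and press it down until the cassette sits flush and has squeezed its gasket nearly all the way in. The wedge slips back up by itself, so finish while still holding it and bearing down on it; push the glass only through the wedge, and leave the blanking block and the bottles and eyepiece on the desk where they are.

Things in the scene. Friction and masses are not known exactly. Their poses are not given: they have to be found in the camera images.
- tank: Clear gel tank fixed on the desk, 120 (x) by 117 (y) mm, rim 88 mm high, inside floor 6 mm up. Origin: centre of its underside; z up, y across its two bays, x along the plates. Each bay, going in +y: white core with sprung dark gasket frame, cassette or blanking block, gap, ramps. Brass pins stand up to 110 mm high over the cores at x = +-48 mm.
- bay_a (a point): On the core face of the bay nearer the tank's -y side, in the middle of its length, at rim height (88 mm over the desk). Axes as the tank's; +y goes from the core across the bay (42 mm wide, 110 mm long in x). The gasket stands 5 mm proud of this face when free.
- bay_b (a point): The same point of the other bay, 56 mm farther in the tank's +y; axes as the tank's.
- ramp_a (a point): Middle of the ramps' top edge in bay_a, 86 mm over the desk, 38 mm in +y from the core face. Two white ramps, 16 mm wide at x = +-26 mm; their faces look to the core and lean outward, 17 degrees from upright: 38 mm from the core face at the top, 19 mm at their lower end, 24 mm over the desk.
- ramp_b (a point): The same point of bay_b.
- gasket_a (a joint): How far the gasket frame of bay_a is squeezed into its core, in m: 0 free, 0.004 all the way. It is sprung: about 4 N to start, 16 N all the way.
- gasket_b (a joint): The same for bay_b.
- cassette_center (a point): Centre of the glass cassette: pale green clear plate pair, 100 (x) by 8 (y) by 84 mm high, loose on the tank floor in either bay, about 2 mm off the gasket, top 90 mm over the desk. Axes: x along the plate, y through it, away from the gasket, z up. The gap from it to the ramps is 21 to 24 mm at the top and narrows downward.
- block_center (a point): Middle of the grey blanking block (100 mm long, 84 mm high, its back sloping like the ramps) that stands loose in the other bay and leaves a slit of only 4 to 5 mm there. To be left alone.
- wedge_grip (a point): Middle of the upright handle of the blue wedge (about 70 g). Handle 44 mm (x) by 12 mm (y), from 27 mm below to 23 mm above this point; grasp it across the 12 mm (y). Axes: x along the wedge's width, y from its flat face to its sloping face, z up. The middle of the nose's underside is 100 mm lower and 9 mm to -y.
- wedge_nose (a point): Middle of the underside of the wedge's nose, axes as wedge_grip. Wedge 72 mm wide (x), 70 mm high without handle; nose 7 mm thick, 28 mm at the top. Flat upright face 3.5 mm to -y of this point; the other (+y) face leans out 17 degrees like the ramps. Both faces are slippery: let go, the gasket pushes it up again.
- wedge_seat (a point): Where the middle of the nose ends if the cassette stands in bay_a and its gasket is squeezed 3.5 mm: 13 mm in +y from the core face, 16 mm over the desk; for bay_b 56 mm farther in the tank's +y. The wedge's axes are then the tank's. It meets glass and ramps 27 to 40 mm over the desk; 5 to 9 N straight down then seats it.
- stand: White drip stand fixed on the desk, 110 by 80 mm, base 10 mm high, steel pegs up to 55 mm over the desk; the wedge stands in it upright, nose on the base. Origin: on the desk below the nose; axes as the wedge's. Lift the wedge at least 50 mm straight up to clear it.
- dropper_bottle_center (a point): Amber dropper bottle, 29 mm across, 102 mm tall; the point is half-way up. Bystander.
- buffer_bottle_center (a point): White screw-cap bottle, 68 mm across, 159 mm tall; the point is half-way up. Bystander.
- eyepiece_center (a point): Black microscope eyepiece standing on the desk, 39 mm across, 46 mm tall; the point is half-way up. Bystander.

How it is judged (in metres and radians):
On the way, in this order (a step that is already met when the one before it is completed fails the run):
1. the wedge is lifted clear of its stand, upright (height (world z) of wedge_nose above 0.06 m and angle between wedge_nose's own z axis and vertical below 0.25 rad), for 0.1 s.
2. its nose is well inside the gap behind the glass cassette (((z of wedge_nose in the frame of bay_a below -0.025 m and y of wedge_nose in the frame of bay_a between 0.008 and 0.034 m and x of wedge_nose in the frame of bay_a between -0.03 and 0.03 m and horizontal distance between cassette_center and bay_a below 0.02 m) or (z of wedge_nose in the frame of bay_b below -0.025 m and y of wedge_nose in the frame of bay_b between 0.008 and 0.034 m and x of wedge_nose in the frame of bay_b between -0.03 and 0.03 m and horizontal distance between cassette_center and bay_b below 0.02 m))), for 0.1 s.
At the end, for the whole second after the job is handed in: Cassette upright and square (0.03 rad), its gasket squeezed in over 2.4 of 4 mm; wedge upright (0.06 rad) behind it, nose under 24 mm over the desk, at rest, pressing the glass with over 3 N; fingers still on the wedge with over 2 N; the robot does not touch the cassette (((value of joint gasket_a above 0.0024 m and y of cassette_center in the frame of bay_a between 0.003 and 0.0075 m and y of wedge_nose in the frame of bay_a between 0.008 and 0.02 m) or (value of joint gasket_b above 0.0024 m and y of cassette_center in the frame of bay_b between 0.003 and 0.0075 m and y of wedge_nose in the frame of bay_b between 0.008 and 0.02 m)) and angle between the y axis of cassette_center and the y axis of tank, either way round below 0.03 rad and angle between cassette_center's own z axis and vertical below 0.03 rad and angle between wedge_nose's own z axis and vertical below 0.06 rad and height (world z) of wedge_nose below 0.024 m and contact force between the fingers and wedge above 2 N and contact force between wedge and cassette above 3 N and contact force between each of the arm, the fingers and cassette below 0.5 N and linear speed of wedge below 0.02 m/s); the arm keeps its last pose, push and grip.
It fails at once if the robot pushes the glass cassette itself (contact force between any of the fingers, the arm and cassette above 4 N).
It fails at once if the cassette is lifted or knocked out of place (distance of cassette_center from where it was at the start of the episode above 0.02 m).
It fails at once if the blanking block is moved (distance of block_center from where it was at the start of the episode above 0.012 m).
It fails at once if a bystander (dropper bottle, white bottle, eyepiece) is moved (distance of any of dropper_bottle_center, buffer_bottle_center, eyepiece_center from where it was at the start of the episode above 0.02 m).
It also fails if it takes over 42 s, if anything falls off the work surface, if the arm or the gripper's body presses on something with over 40 N, if the wrist force passes 120 N, or if a joint passes its speed limit or range.

## Working session

There is one attempt and no reset: what is moved stays moved. The work goes in short steps, Python scripts to look and compute and a tool call to move; the robot and the scene stay as the last step left them, time stands still between calls to the robot, and variables do not carry over. Pictures are saved under pics/ and viewed, about 8 in all and at most 12, crops included, and the job is handed in when it is done.

Besides the shell and the picture viewer there is one more tool, called after "Call:" as a command line: name --pt "numbers of a row" for each row, then --argument value for the rest. carry_out: Moves the arm, as the interface text tells. Its arguments: {"type":"object","properties":{"steps":{"type":"array","items":{"type":"array","items":{"type":"number"}}},"gripper":{"type":"number"},"squeeze":{"type":"number"}},"required":["steps"]}

```bash
mkdir -p pics
cat > h.py <<'E'
import numpy as np,cv2
from bench import bot,viewer,ticket
def cap(n,f):
    c=viewer.capture(n); cv2.imwrite(f'pics/{f}.png',c['img'][:,:,::-1]); np.savez(f'pics/{f}.npz',**{k:np.array(v) for k,v in c.items()}); return c
def ray(c,u,v):
    K=np.array(c['intrinsics']);V=np.array(c['view']);R=V[:3,:3];o=-R.T@V[:3,3]
    d=R.T@np.linalg.solve(K,[u,v,1.]);return o,d/np.linalg.norm(d)
def onz(c,u,v,z):
    o,d=ray(c,u,v);return o+d*(z-o[2])/d[2]
def proj(c,p):
    V=np.array(c['view']);q=np.array(c['intrinsics'])@(V[:3,:3]@np.array(p,float)+V[:3,3]);return q[:2]/q[2]
def tri(rs):
    A=0;b=0
    for o,d in rs:
        M=np.eye(3)-np.outer(d,d);A=A+M;b=b+M@o
    return np.linalg.solve(A,b)
E
python3 - <<'E'
from h import *
ims=[]
for n in('scene','top'):
    c=cap(n,n+'0');ims.append(c['img']);o,d=ray(c,280,210);print(n,o.round(),d.round(2),c['intrinsics'][0][0])
print(bot.hold_point_z,bot.sense())
E
```

```text
scene [  -6. -651.  580.] [ 0.59  0.58 -0.56] 396.0089350766573
top [ 302. -147. 1137.] [ 0.19 -0.02 -0.98] 403.8298291752889
18.700000000000003 {'time': 0.1, 'joint_positions': array([ 1.17589440e+00,  2.21150483e-01,  1.52749028e+00,  7.43908165e-06,
        1.39468911e+00, -1.26136614e-01]), 'joint_velocities': array([ 0.00111751, -0.00160432, -0.00319531, -0.00158256, -0.00111559,
        0.00093013]), 'joint_torque': array([ 1.88162398e-03, -4.95947492e+01, -3.88518190e+01,  7.01994519e-02,
        5.16652339e-02, -2.71184786e-05]), 'eef_pos': array([165.74899731, 601.98632901, 186.54810013]), 'orientation': array([[-6.75099545e-04, -9.64099067e-01,  2.65541960e-01],
       [-1.60069596e-03,  2.65542722e-01,  9.64097765e-01],
       [-9.99998491e-01,  2.25810021e-04, -1.72249725e-03]]), 'wrist_force': array([-0.42021795,  0.52724242, -0.96546568]), 'torque': array([0.05135496, 0.07214082, 0.0422531 ]), 'gripper_width': 0.9977747612483391}
```

View pics/scene0.png

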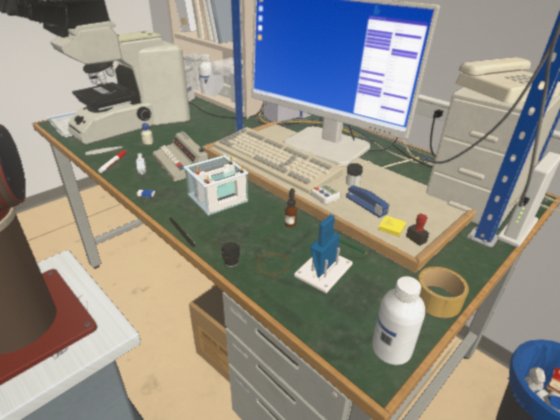

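View pics/top0.png

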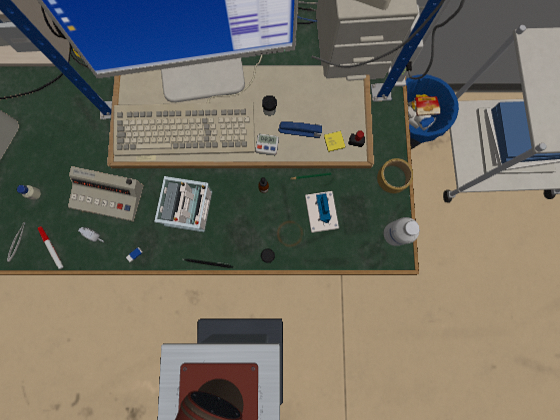

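The scene shows the wedge in its stand at (325,250) and the tank at (217,183). In the top view they are at (322,208) and (184,203). The bottles are at (264,185) and (402,232), the eyepiece at (267,256).

Run:
```python
from h import *
t=np.load('pics/top0.npz');s=np.load('pics/scene0.npz')
a=cv2.resize(t['img'][168:238,145:220],None,fx=5,fy=5,interpolation=2)
b=cv2.resize(t['img'][182:238,298:348],None,fx=5,fy=5,interpolation=2)
d=cv2.resize(s['img'][145:220,180:255],None,fx=5,fy=5,interpolation=2)
W=np.zeros((600,760,3),np.uint8)
W[:350,:375]=a; W[:280,380:630]=b
W=W[:350]; 
d=cv2.resize(s['img'][150:215,180:252],None,fx=5,fy=5,interpolation=2)
X=np.zeros((600,760,3),np.uint8);X[:325,:360]=d
X[:,370:]=0
e=cv2.resize(s['img'][210:292,290:355],None,fx=5,fy=5,interpolation=2);X[:410,370:695]=e
cv2.imwrite('pics/c1.png',W[:,:,::-1]);cv2.imwrite('pics/c2.png',X[:420,:,::-1])
for n,c in(('top',t),('scene',s)):
    h=cv2.cvtColor(c['img'],cv2.COLOR_RGB2HSV);
    m=cv2.inRange(h,(95,150,60),(110,255,255));x0,x1,y0,y1=(300,350,185,240) if n=='top' else(290,360,200,300)
    m2=np.zeros_like(m);m2[y0:y1,x0:x1]=m[y0:y1,x0:x1];ys,xs=np.nonzero(m2)
    print(n,len(xs),xs.mean(),ys.mean(),xs.min(),xs.max(),ys.min(),ys.max(),cv2.minAreaRect(np.c_[xs,ys].astype(np.float32)))
```

```text
top 235 323.1446808510638 207.3531914893617 317 330 194 222 ((323.2584228515625, 208.13088989257812), (28.269079208374023, 10.195405960083008), 79.99201965332031)
scene 715 325.15944055944055 245.4 311 337 217 274 ((323.9706115722656, 245.11766052246094), (24.738632202148438, 58.45108413696289), 14.03624439239502)
```

View pics/c1.png

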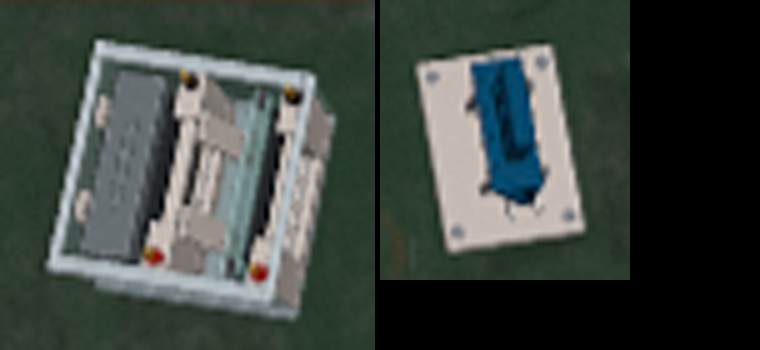

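View pics/c2.png

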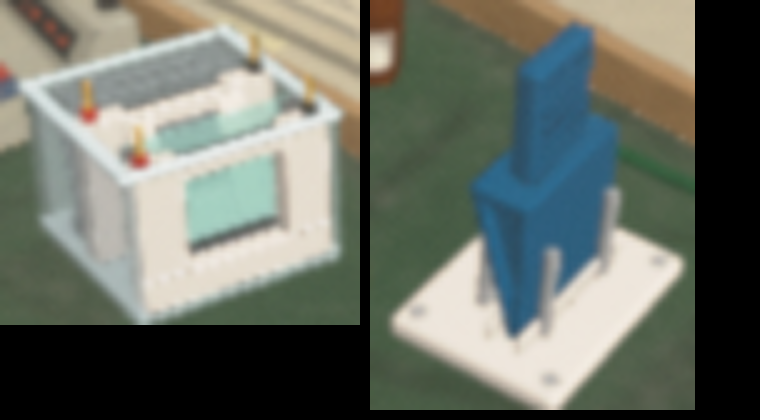

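Run:
```python
from h import *
t=np.load('pics/top0.npz');s=np.load('pics/scene0.npz')
T=lambda p,z,o=(145,168):onz(t,p[0]/5+o[0]-.4,p[1]/5+o[1]-.4,z)
def rect(P,z,o):
    Q=np.array([T(p,z,o) for p in P]);print(Q.round(),'c',Q.mean(0).round(1),[np.linalg.norm(Q[i]-Q[i-1]).round() for i in range(4)])
    e=(Q[0]-Q[3])+(Q[1]-Q[2]); f=(Q[0]-Q[1])+(Q[3]-Q[2])
    print('yaw x',np.degrees(np.arctan2(e[1],e[0])),'yaw y',np.degrees(np.arctan2(f[1],f[0]))-90)
rect([(97,42),(315,75),(272,300),(50,268)],88,(145,168))
rect([(416-380,62),(551-380,45),(585-380,232),(448-380,252)],10,(298,182))
print('handle top scene',onz(s,290+(556-370)/5-.4,210+48/5-.4,133))
print('wedge block top, top view',T(((472+520+550+490)/4-380,(62+57+190+195)/4),80,(298,182)))
for n,z,p in(('drop',102,(264,182)),('buf',159,(407,228)),('eye',46,(267,255))):print(n,onz(t,*p,z).round())
for r in [(490,62),(525,160)]: pass
```

```text
[[593. 148.  88.]
 [575.  30.  88.]
 [453.  49.  88.]
 [470. 166.  88.]] c [522.9  98.5  88. ] [np.float64(124.0), np.float64(119.0), np.float64(123.0), np.float64(118.0)]
yaw x -8.588176516771256 yaw y -8.513217379562278
[[ 562. -236.   10.]
 [ 572. -313.   10.]
 [ 463. -329.   10.]
 [ 452. -252.   10.]] c [ 512.2 -282.5   10. ] [np.float64(111.0), np.float64(78.0), np.float64(109.0), np.float64(78.0)]
yaw x 8.529103518330903 yaw y 7.863303330327469
handle top scene [ 511.10021606 -277.3603863   133.        ]
wedge block top, top view [ 510.52024307 -278.66495212   80.        ]
drop [ 573. -121.  102.]
buf [ 442. -473.  159.]
eye [ 385. -129.   46.]
```

The cassette is in bay_a (the bay on the tank's -y side) and the tank's yaw is about -8.5°. The wedge is at (511,-277) with yaw about +8.2°, flat face towards -y. The measured sizes match the given ones, so I am moving over the wedge.

Call:
carry_out --pt "-10 -20 -27 0" --pt "-10 -20 -27 0" --pt "-10 -20 -27 0" --pt "-10 -20 -27 0" --pt "-10 -20 -27 0"

```text
time: 0.52
eef_pos: [226.5, 444.1, 237.2]
orientation: [[-0.001, -0.964, 0.265], [-0.001, 0.265, 0.964], [-1.0, 0.0, -0.001]]
wrist_force: [1.3, 0.4, 0.1]
gripper_width: 0.998
```

Call:
carry_out --pt "0 -20 -27 0" --pt "0 -20 -27 0" --pt "0 -20 -27 0" --pt "0 -20 -27 0" --pt "0 -20 -27 0"

```text
time: 0.93
eef_pos: [287.0, 287.5, 237.2]
orientation: [[-0.0, -0.964, 0.265], [-0.0, 0.265, 0.964], [-1.0, 0.0, -0.0]]
wrist_force: [1.2, 0.3, 0.2]
gripper_width: 0.998
```

Call:
carry_out --pt "0 -20 -27 0" --pt "0 -20 -27 0" --pt "0 -20 -27 0" --pt "0 -20 -27 0" --pt "0 -20 -27 0"

```text
time: 1.35
eef_pos: [347.7, 130.9, 237.4]
orientation: [[0.0, -0.964, 0.265], [0.0, 0.265, 0.964], [-1.0, -0.0, 0.0]]
wrist_force: [1.1, -0.7, -0.1]
gripper_width: 1.006
```

Call:
carry_out --pt "0 -20 -27 0" --pt "0 -20 -27 0" --pt "0 -20 -27 0" --pt "0 -20 -27 0" --pt "0 -20 -27 0"

```text
time: 1.77
eef_pos: [408.2, -26.0, 237.3]
orientation: [[0.0, -0.964, 0.266], [0.0, 0.266, 0.964], [-1.0, 0.0, 0.0]]
wrist_force: [0.9, 0.5, 0.5]
gripper_width: 1.001
```

Call:
carry_out --pt "0 -20 -27 0" --pt "0 -20 -27 0" --pt "0 -20 -27 0" --pt "0 -20 -27 0" --pt "0 -20 -27 0"

```text
time: 2.18
eef_pos: [468.8, -182.6, 237.0]
orientation: [[-0.001, -0.964, 0.266], [0.0, 0.266, 0.964], [-1.0, 0.001, 0.0]]
wrist_force: [1.0, -0.6, 0.1]
gripper_width: 0.996
```

Call:
carry_out --pt "0 0 0 -6" --pt "0 0 0 -6" --pt "0 0 0 -6" --pt "0 0 0 -5.6" --pt "0 0 0 0"

```text
time: 2.6
eef_pos: [468.5, -181.0, 237.0]
orientation: [[-0.001, -0.989, -0.146], [0.001, -0.146, 0.989], [-1.0, 0.001, 0.001]]
wrist_force: [-0.6, -0.0, -0.0]
gripper_width: 0.999
```

Run:
```python
from h import *
c=cap('wrist','w1');q=bot.sense();print(q['time'],q['eef_pos'],q['orientation'].round(3),q['joint_positions'].round(2))
o,d=ray(c,280,210);print(o,d, proj(c,[511,-277,133]))
```

```text
2.65 [ 468.49736285 -180.91836945  237.09188936] [[-0.001 -0.99  -0.141]
 [ 0.    -0.141  0.99 ]
 [-1.     0.001  0.001]] [-0.53 -0.11  1.77  0.    1.47 -2.24]
[ 403.15247192 -190.30594795  433.16732008] [ 0.21709659  0.03308328 -0.97558934] [160.52821733 240.28842426]
```

View pics/w1.png

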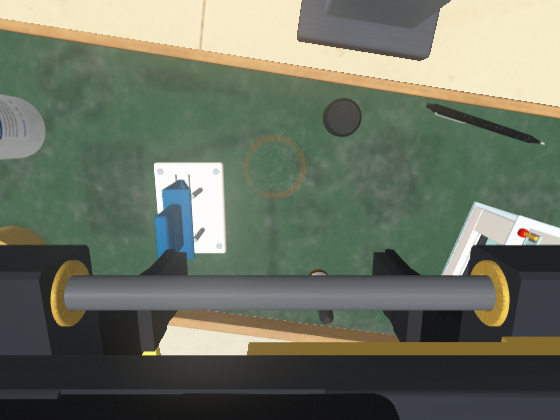

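The wrist image shows the stand square to the image, with its corners at (154,163) and (226,253). The blue handle is near (160,235). I'll shift sideways so it sits between the fingers.

Call:
carry_out --pt "0 0 -33 0" --pt "0 0 -33 0" --pt "0 0 -31 0" --pt "0 0 0 0" --pt "0 0 0 0"

```text
time: 3.07
eef_pos: [482.2, -277.9, 236.9]
orientation: [[-0.001, -0.99, -0.138], [0.001, -0.138, 0.99], [-1.0, 0.001, 0.001]]
wrist_force: [-0.7, 0.6, 0.5]
gripper_width: 1.002
```

Run:
```python
from h import *
c=cap('wrist','w2');q=bot.sense();print(q['time'],q['eef_pos'],q['orientation'].round(4))
cv2.imwrite('pics/w2c.png',cv2.resize(c['img'][140:290,200:360],None,fx=4,fy=4,interpolation=2)[:,:,::-1])
```

```text
3.1167 [ 482.24039012 -276.81405208  236.97046278] [[-9.000e-04 -9.902e-01 -1.395e-01]
 [ 1.300e-03 -1.395e-01  9.902e-01]
 [-1.000e+00  7.000e-04  1.400e-03]]
```

View pics/w2c.png

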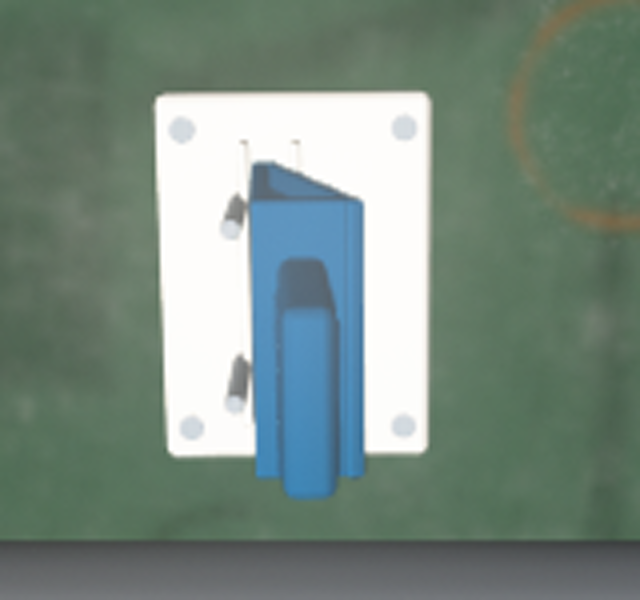

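Handle top face corners in the crop are at (283,308), (334,308), (336,498) and (287,498). The block top runs from (250,200) to (365,477), and the nose is to the left, which is -y as expected.

Run:
```python
from h import *
c=np.load('pics/w2.npz')
def R(P,z):
    Q=np.array([onz(c,200+(p[0]-1.5)/4,140+(p[1]-1.5)/4,z) for p in P]);L=[np.linalg.norm(Q[i]-Q[i-1]).round(1) for i in range(4)]
    e=(Q[3]-Q[0])+(Q[2]-Q[1]);print(Q.mean(0).round(1),L,'yaw',np.degrees(np.arctan2(e[1],e[0])).round(2));return Q
h=R([(283,308),(334,308),(336,498),(287,498)],133)
R([(250,200),(362,200),(365,477),(257,477)],80)
R([(182,129),(404,127),(403,425),(192,427)],10)
q=bot.sense();d=np.array([*h.mean(0)[:2],96])-q['eef_pos'];print('tool shift',q['orientation'].T@d)
```

```text
[ 510.6 -275.7  133. ] [np.float64(42.4), np.float64(10.7), np.float64(42.4), np.float64(10.6)] yaw 8.71
[ 511.1 -276.3   80. ] [np.float64(71.1), np.float64(27.1), np.float64(71.1), np.float64(27.4)] yaw 8.83
[ 511.9 -280.7   10. ] [np.float64(89.8), np.float64(63.7), np.float64(89.7), np.float64(63.6)] yaw 8.56
tool shift [140.94552463 -28.35950339  -3.04427909]
```

Call:
carry_out --pt "20 -14 -1 -0.7" --pt "30 -14.5 -1.5 0" --pt "30 0 0 0" --pt "30 0 0 0" --pt "0 0 0 0" --gripper 50

```text
time: 3.53
eef_pos: [507.3, -270.7, 120.6]
orientation: [[-0.009, -0.988, -0.155], [0.007, -0.155, 0.988], [-1.0, 0.008, 0.009]]
wrist_force: [-1.9, 0.5, -0.7]
gripper_width: 0.706
```

Call:
carry_out --pt "15 0 0 0" --pt "10 0 0 0" --pt "5 0 0 0" --pt "0 0 0 0" --pt "0 0 0 0"

```text
time: 3.95
eef_pos: [511.5, -275.2, 98.6]
orientation: [[0.001, -0.988, -0.155], [-0.0, -0.155, 0.988], [-1.0, -0.001, -0.001]]
wrist_force: [0.2, -0.2, 0.4]
gripper_width: 0.574
```

Call:
carry_out --pt "0 0 0 0" --pt "0 0 0 0" --pt "0 0 0 0" --pt "0 0 0 0" --pt "0 0 0 0" --gripper 0 --squeeze 35

```text
time: 4.37
eef_pos: [511.3, -275.4, 97.9]
orientation: [[0.0, -0.988, -0.155], [-0.0, -0.155, 0.988], [-1.0, -0.0, -0.0]]
wrist_force: [0.1, -0.5, -0.7]
gripper_width: 0.278
```

Call:
carry_out --pt "0 0 0 0" --pt "0 0 0 0" --pt "0 0 0 0" --pt "0 0 0 0" --pt "0 0 0 0"

```text
time: 4.78
eef_pos: [511.5, -275.7, 98.0]
orientation: [[0.001, -0.988, -0.155], [-0.001, -0.155, 0.988], [-1.0, -0.001, -0.001]]
wrist_force: [-0.3, -1.0, 1.7]
gripper_width: 0.014
```

The fingers shut nearly fully (0.014, about 1 mm), so they missed the 12 mm handle. I need to look.

Run:
```python
from h import *
c=cap('wrist','w3');s=cap('scene','s3');t=cap('top','t3');print(bot.sense()['gripper_width'],proj(c,[511,-276,110]))
W=np.zeros((420,760,3),np.uint8);W[:,:400]=cv2.resize(s['img'][190:295,275:375],None,fx=4,fy=4);W[:270,400:760]=cv2.resize(c['img'],(360,270))
cv2.imwrite('pics/w3c.png',W[:,:,::-1])
```

```text
0.005983886934140868 [278.54912166 254.28719755]
```

View pics/w3c.png

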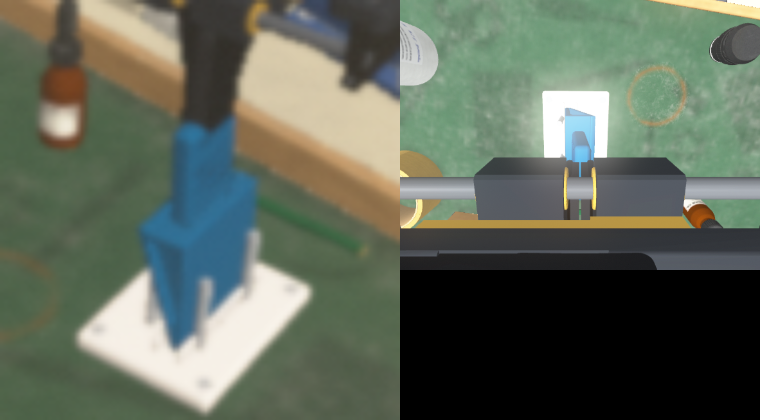

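Run:
```python
from h import *
s=np.load('pics/s3.npz');w=np.load('pics/w3.npz');q=bot.sense()
for p in([511,-276,98],[511,-276,133],[511,-285,10]):print(p,proj(s,p),(proj(s,p)-[275,190])*4)
print(q['eef_pos'],q['gripper_width'],q['wrist_force'])
W=np.zeros((440,760,3),np.uint8);W[:,:400]=cv2.resize(s['img'][195:250,300:350],None,fx=8,fy=8,interpolation=2)
W[:440,400:760]=cv2.resize(w['img'][130:350,190:370],None,fx=2,fy=2,interpolation=2)
cv2.imwrite('pics/w3d.png',W[:,:,::-1])
```

```text
[511, -276, 98] [324.6477234  233.14923717] [198.5908936  172.59694866]
[511, -276, 133] [326.22822345 218.92332063] [204.91289379 115.69328252]
[511, -285, 10] [324.25741505 268.09411731] [197.02966021 312.37646924]
[ 511.49502912 -275.65932838   98.00121229] 0.005983886934140868 [ 0.88667371 -2.21115262  3.48281276]
```

View pics/w3d.png

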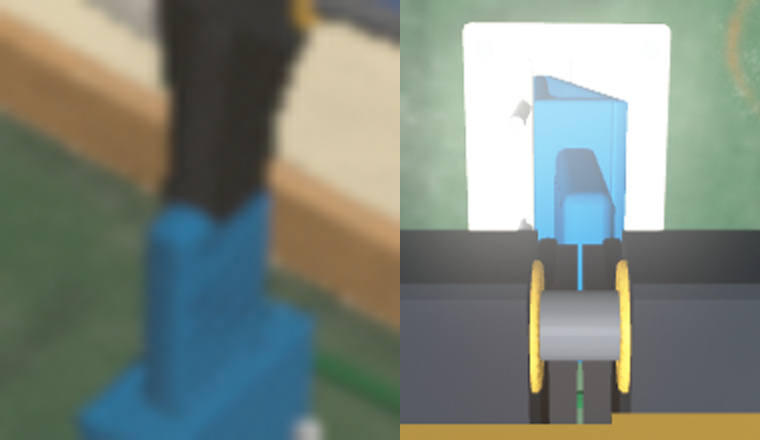

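Scene pixels put the shut fingertips near the handle's top (crop row about 215, i.e. z about 130), while the reported TCP height is 98. I'll check the fingertip position against the open-finger picture w1.

```bash
python3 - <<'E'
from h import *
c=np.load('pics/w1.npz');s=np.load('pics/s3.npz');print('f',c['intrinsics'][0,0])
tcp=np.array([468.5,-180.9,237.1]);z=np.array([-.141,.99,0])
for dz in(0,20,35,50,70):
  print(dz,[proj(c,tcp+k*z+[0,0,dz]).round() for k in(-43.5,43.5)])
  print('   scene now tip',[proj(s,np.array([511.5,-275.7,98+dz])+k*z+[-9,0,0]).round(1) for k in(-14,0)])
E
python3 - <<'E'
import sys;sys.path.insert(0,'.')
import os;os.chdir('.')
from h import *
print([k for k in dir(bot) if k[0]!='_'])
E
```

```text
f 368.4079189399068
0 [array([201., 248.]), array([357., 249.])]
   scene now tip [array([327.8, 237.6]), array([321.8, 234.9])]
20 [array([193., 260.]), array([365., 261.])]
   scene now tip [array([328.8, 229.5]), array([322.6, 226.8])]
35 [array([186., 272.]), array([372., 273.])]
   scene now tip [array([329.5, 223.3]), array([323.3, 220.6])]
50 [array([177., 285.]), array([381., 286.])]
   scene now tip [array([330.3, 216.9]), array([324. , 214.2])]
70 [array([163., 307.]), array([395., 308.])]
   scene now tip [array([331.3, 208.2]), array([324.9, 205.6])]
['IKError', 'hold_point_z', 'sense']
```

The open-finger image (inner tips at columns 187 and 375) and the scene view agree. The real fingertips are about 35 mm above the reported TCP, and the lateral position matches. I'll reopen, go down 34 mm more while watching the force, and grip again.

Call:
carry_out --pt "0 0 0 0" --pt "0 0 0 0" --pt "0 0 0 0" --pt "0 0 0 0" --pt "0 0 0 0" --gripper 50

```text
time: 5.35
eef_pos: [511.6, -275.1, 98.5]
orientation: [[0.001, -0.988, -0.155], [0.0, -0.155, 0.988], [-1.0, -0.001, -0.0]]
wrist_force: [-0.3, 1.3, 7.0]
gripper_width: 0.3
```

Call:
carry_out --pt "0 0 0 0" --pt "0 0 0 0" --pt "0 0 0 0" --pt "3 0 0 0" --pt "3 0 0 0"

```text
time: 5.77
eef_pos: [510.8, -274.8, 90.8]
orientation: [[-0.001, -0.988, -0.155], [0.001, -0.155, 0.988], [-1.0, 0.001, 0.001]]
wrist_force: [-0.3, 0.0, -0.7]
gripper_width: 0.563
```

Call:
carry_out --pt "6 0 0 0" --pt "8 0 0 0" --pt "8 0 0 0" --pt "6 0 0 0" --pt "0 0 0 0"

```text
time: 6.18
eef_pos: [509.7, -274.3, 61.0]
orientation: [[-0.003, -0.988, -0.155], [0.002, -0.155, 0.988], [-1.0, 0.003, 0.003]]
wrist_force: [-0.6, 0.7, -0.3]
gripper_width: 0.57
```

Call:
carry_out --pt "0 0 0 0" --pt "0 0 0 0" --pt "0 0 0 0" --pt "0 0 0 0" --pt "0 0 0 0" --gripper 0 --squeeze 35

```text
time: 6.6
eef_pos: [511.5, -275.5, 64.0]
orientation: [[0.001, -0.988, -0.155], [-0.001, -0.155, 0.988], [-1.0, -0.001, -0.001]]
wrist_force: [-0.3, -0.3, -0.0]
gripper_width: 0.281
```

Call:
carry_out --pt "0 0 0 0" --pt "0 0 0 0" --pt "0 0 0 0" --pt "0 0 0 0" --pt "0 0 0 0"

```text
time: 7.02
eef_pos: [512.0, -276.7, 64.5]
orientation: [[0.002, -0.988, -0.155], [-0.003, -0.155, 0.988], [-1.0, -0.002, -0.003]]
wrist_force: [0.7, -5.7, 2.0]
gripper_width: 0.138
```

Gripped at 0.138, which is 12 mm. Lifting straight up.

Call:
carry_out --pt "-8 0 0 0" --pt "-16 0 0 0" --pt "-20 0 0 0" --pt "-20 0 0 0" --pt "-20 0 0 0"

```text
time: 7.43
eef_pos: [510.3, -273.7, 147.4]
orientation: [[-0.002, -0.988, -0.155], [0.003, -0.155, 0.988], [-1.0, 0.002, 0.003]]
wrist_force: [0.3, -0.8, -0.9]
gripper_width: 0.134
```

Call:
carry_out --pt "-20 0 0 0" --pt "-20 0 0 0" --pt "-10 0 0 0" --pt "0 0 0 0" --pt "0 0 0 0"

```text
time: 7.85
eef_pos: [511.0, -274.8, 197.1]
orientation: [[-0.0, -0.988, -0.155], [0.001, -0.155, 0.988], [-1.0, 0.0, 0.001]]
wrist_force: [0.2, 0.4, -0.7]
gripper_width: 0.136
```

Run:
```python
from h import *
s=cap('scene','s4');w=cap('wrist','w4');q=bot.sense();print(q['time'],q['eef_pos'],q['wrist_force'],q['gripper_width'])
W=np.zeros((560,800,3),np.uint8);W[:420,:400]=cv2.resize(s['img'][160:265,275:375],None,fx=4,fy=4,interpolation=2)
W[:,400:800]=cv2.resize(w['img'][100:380,180:380],None,fx=2,fy=2,interpolation=2)
cv2.imwrite('pics/w4c.png',W[:,:,::-1])
```

```text
7.95 [ 510.25014768 -274.36004101  195.53794886] [-0.14920221  0.80683029 -1.42838933] 0.1337409681224505
```

View pics/w4c.png

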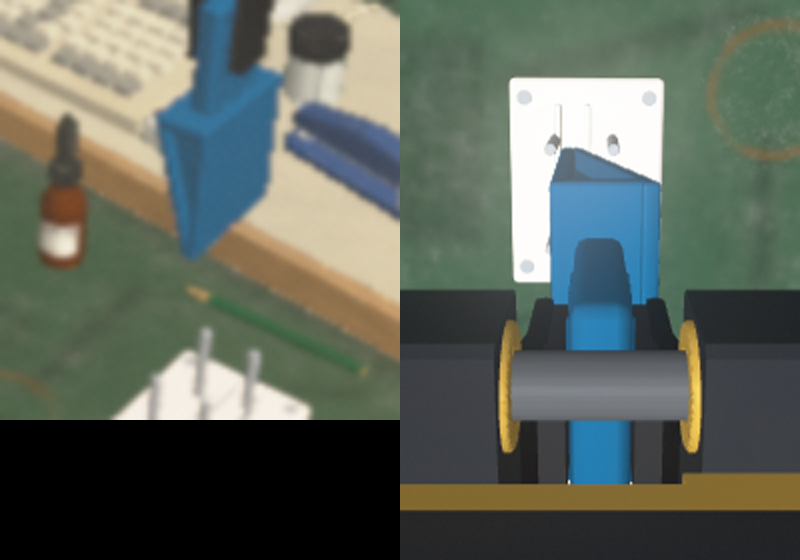

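Held upright, with the wedge clear of its stand; by the lift its nose is about 54.5 mm below the reported TCP height. Moving beside the tank and turning to the tank's yaw for a close look.

Call:
carry_out --pt "-10 -3 18 3.5" --pt "-10 -6 28 3.5" --pt "-10 -6 28 3.5" --pt "-10 -4 28 3.5" --pt "0 -3 28 3.5"

```text
time: 8.37
eef_pos: [530.2, -143.7, 238.1]
orientation: [[0.0, -0.988, 0.153], [0.0, 0.153, 0.988], [-1.0, -0.0, 0.0]]
wrist_force: [0.7, 0.3, -0.8]
gripper_width: 0.13
```

Call:
carry_out --pt "0 0 28 0" --pt "0 0 26 0" --pt "0 0 16 0" --pt "0 0 0 0" --pt "0 0 0 0"

```text
time: 8.78
eef_pos: [539.8, -74.8, 235.9]
orientation: [[-0.003, -0.989, 0.148], [0.0, 0.148, 0.989], [-1.0, 0.003, 0.0]]
wrist_force: [1.1, 0.8, 0.3]
gripper_width: 0.137
```

Run:
```python
from h import *
w=cap('wrist','w5');q=bot.sense();print(q['time'],q['eef_pos'],q['orientation'].round(4),q['gripper_width'])
P=[proj(w,p) for p in([593,148,88],[575,30,88],[453,49,88],[470,166,88])];print(P)
P=np.array(P);x0,y0=np.maximum(P.min(0)-15,0).astype(int);x1,y1=(P.max(0)+15).astype(int);x1=min(x1,560);y1=min(y1,420)
k=min(780/(x1-x0),590/(y1-y0));k=int(k);print(x0,y0,x1,y1,k)
cv2.imwrite('pics/w5c.png',cv2.resize(w['img'][y0:y1,x0:x1],None,fx=k,fy=k,interpolation=2)[:,:,::-1])
```

```text
8.8333 [539.79422052 -75.63063449 236.15487682] [[-2.300e-03 -9.889e-01  1.488e-01]
 [ 2.000e-04  1.488e-01  9.889e-01]
 [-1.000e+00  2.300e-03 -2.000e-04]] 0.1341862686511469
[array([516.53140071, 218.85861608]), array([392.48441186, 218.39095246]), array([403.77744497,  82.43667013]), array([538.06027878,  81.93020736])]
377 66 553 233 3
```

View pics/w5c.png

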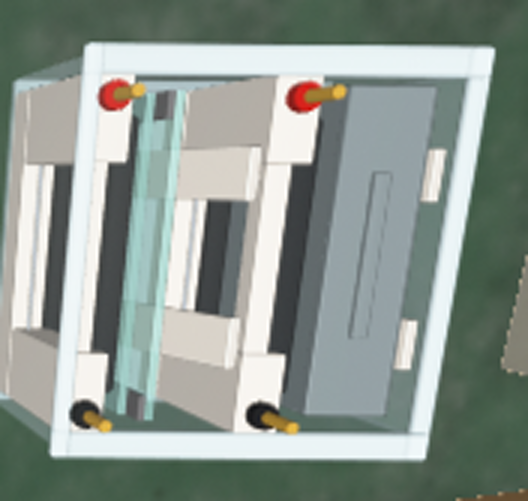

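The tank is fully visible in this crop (scale 3, offset (377,66)):
- **Rim corners:** (85,43), (494,47), (425,459), (51,458).
- **Core edges:** core_a top edge at (131,120) and (107,400); core_b at (320,120) and (283,400).
- **Glass:** back edge from (188,92) to (152,418).
- **Ramps:** bay_a ramp top edges near (250,175) and (228,340).

Run:
```python
from h import *
w=np.load('pics/w5.npz');W=lambda p,z:onz(w,377+(p[0]-1)/3,66+(p[1]-1)/3,z)
Q=np.array([W(p,88) for p in[(85,43),(494,47),(425,459),(51,458)]]);print([np.linalg.norm(Q[i]-Q[i-1]).round(1) for i in range(4)])
c=Q.mean(0);ex=(Q[2]-Q[1])+(Q[3]-Q[0]);ey=(Q[1]-Q[0])+(Q[2]-Q[3]);ax=np.degrees(np.arctan2(ex[1],ex[0]));ay=np.degrees(np.arctan2(ey[1],ey[0]))-90
print('c',c.round(1),'yaw',ax,ay)
a=np.radians((ax+ay)/2);X=np.array([np.cos(a),np.sin(a),0]);Y=np.array([-np.sin(a),np.cos(a),0])
for n,p,z in[('coreA',(131,120),88),('coreA',(107,400),88),('coreB',(320,120),88),('coreB',(283,400),88),('glass back',(188,92),90),('glass back',(152,418),90),('ramp',(250,175),86),('ramp',(228,340),86),('core b-side',(262,175),88),('core b-side',(240,340),88),('pinA top',(138,90),110),('pinA top',(105,426),110),('pinB',(340,92),110),('pinB',(294,427),110)]:
    d=W(p,z)-c;print(n,'x',round(d@X,1),'y',round(d@Y,1))
d=np.array([523,98.5,0])-c;print('first est',d@X,d@Y)
```

```text
[np.float64(125.4), np.float64(120.1), np.float64(124.6), np.float64(119.9)]
c [522.3 100.   88. ] yaw -8.786595719649013 -8.804066197691654
coreA x -41.2 y -44.5
coreA x 43.7 y -43.8
coreB x -41.5 y 11.9
coreB x 43.4 y 11.9
glass back x -49.1 y -29.2
glass back x 49.0 y -29.7
ramp x -25.5 y -6.1
ramp x 24.7 y -6.8
core b-side x -25.5 y -3.4
core b-side x 24.4 y -4.0
pinA top x -47.9 y -51.3
pinA top x 47.4 y -51.7
pinB x -47.7 y 4.7
pinB x 47.4 y 4.7
first est 0.9101971256440555 -1.3467484697269791
```

Core_a face is at y=-44.3 from the rim centre. The glass back is 14.8 mm from it (expected about 15), the ramp top 38 mm (expected 38) and core_b 56 mm (expected 56). Now I'll measure the held wedge in the tool frame from w4 and compute the move.

```bash
cat >> h.py <<'E'
a=np.radians(-8.8);X=np.array([np.cos(a),np.sin(a),0]);Y=np.array([-np.sin(a),np.cos(a),0]);BAY=np.array([522.3,100,0])-44.2*Y
E
python3 - <<'E'
from h import *
w=np.load('pics/w4.npz');tcp=np.array([510.25,-274.36,195.54]);z=np.array([-.155,.988,0]);y=np.array([-.988,-.155,0])
for u,v,h in((256,191,211),(310,191,211),(180+(568-400)/2,100+306/2,264),(180+(636-400)/2,100+306/2,264)):
    d=onz(w,u-.25,v-.25,h)-tcp;print('tool z',(d@z).round(1),'tool y',(d@y).round(1))
q=bot.sense();p=q['eef_pos'];R=q['orientation']
print('yaw err deg',np.degrees(np.arctan2(-R[0,2],R[1,2]))+8.8)
tz=R[:,2]
nose=p-9*tz;nose[2]-=54.5
d=nose-BAY;print('nose now in bay x,y,z',d@X,d@Y,d[2])
E
```

```text
tool z -11.7 tool y 34.7
tool z 15.2 tool y 34.7
tool z -5.7 tool y 20.7
tool z 6.8 tool y 20.7
yaw err deg 0.24196299607995364
nose now in bay x,y,z 44.195292070509915 -135.68672934291502 181.65623740666564
```

Call:
carry_out --pt "0 4 15 0.2" --pt "0 10 30 0" --pt "0 10 33 0" --pt "0 10 33 0" --pt "0 7 30 0"

```text
time: 9.25
eef_pos: [520.8, 70.1, 236.9]
orientation: [[-0.001, -0.988, 0.155], [0.0, 0.155, 0.988], [-1.0, 0.001, -0.0]]
wrist_force: [0.7, 0.2, -1.1]
gripper_width: 0.133
```

Call:
carry_out --pt "0 3 15 0" --pt "0 0 0 0" --pt "0 0 0 0" --pt "0 0 0 0" --pt "0 0 0 0"

```text
time: 9.67
eef_pos: [521.0, 83.7, 237.3]
orientation: [[-0.0, -0.988, 0.155], [-0.001, 0.155, 0.988], [-1.0, 0.0, -0.001]]
wrist_force: [-0.6, -0.1, 0.6]
gripper_width: 0.136
```

```bash
cat >> h.py <<'E'
def st():
    q=bot.sense();p=q['eef_pos'];R=q['orientation'];n=p-9*R[:,2]-54.5*np.array([0,0,1]);d=n-BAY
    print('t %.2f nose bay x %.1f y %.1f z %.1f yawerr %.2f grip %.3f'%(q['time'],d@X,d@Y,d[2],np.degrees(np.arctan2(-R[0,2],R[1,2]))+8.8,q['gripper_width']),'F tank',(q['wrist_force']@X).round(1),(q['wrist_force']@Y).round(1),q['wrist_force'][2].round(1),'tilt',np.degrees(R[:2,0]).round(2))
E
python3 -c "
from h import *;st()"
```

```text
t 9.67 nose bay x 1.2 y 18.9 z 182.8 yawerr -0.11 grip 0.136 F tank -0.6 -0.2 0.6 tilt [-0.03 -0.03]
```

Call:
carry_out --pt "10 1 1.5 0" --pt "22 0 0 0" --pt "22 0 0 0" --pt "22 0 0 0" --pt "10 0 0 0"

```text
time: 10.08
eef_pos: [517.9, 86.0, 147.6]
orientation: [[-0.005, -0.988, 0.154], [-0.0, 0.154, 0.988], [-1.0, 0.005, -0.001]]
wrist_force: [-0.7, -0.2, -0.9]
gripper_width: 0.13
```

Call:
carry_out --pt "0 0 0 0" --pt "0 0 0 0" --pt "0 0 0 0" --pt "0 0 0 0" --pt "0 0 0 0"

```text
time: 10.5
eef_pos: [521.1, 86.9, 153.1]
orientation: [[0.003, -0.988, 0.153], [0.0, 0.153, 0.988], [-1.0, -0.003, 0.0]]
wrist_force: [-0.6, -0.1, -1.0]
gripper_width: 0.139
```

Run:
```python
from h import *
st();s=cap('scene','s6');t=cap('top','t6');w=cap('wrist','w6');st()
W=np.zeros((560,800,3),np.uint8);W[:360,:400]=cv2.resize(s['img'][125:215,170:270],None,fx=4,fy=4,interpolation=2)
W[:,400:]=cv2.resize(w['img'][100:380,180:380],None,fx=2,fy=2,interpolation=2)
cv2.imwrite('pics/w6c.png',W[:,:,::-1])
```

```text
t 10.50 nose bay x 0.8 y 22.0 z 98.6 yawerr -0.00 grip 0.139 F tank -0.5 -0.2 -1.0 tilt [0.15 0.  ]
t 10.65 nose bay x 0.3 y 22.0 z 97.8 yawerr 0.00 grip 0.135 F tank 0.2 -0.1 -0.8 tilt [0.08 0.  ]
```

View pics/w6c.png

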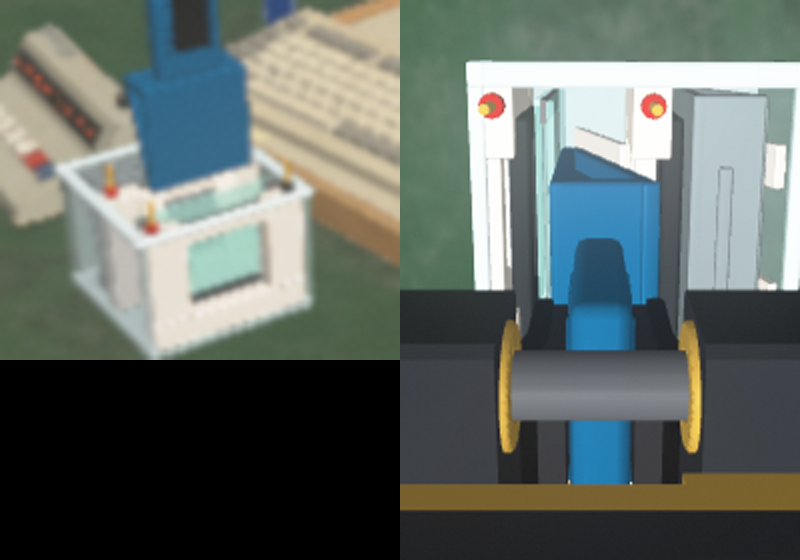

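The wedge is over the bay_a gap: its flat face is to the right of the glass edge (crop columns 540–557) and its nose is above the rim. Lowering it into the gap.

Call:
carry_out --pt "6 0 -0.5 0" --pt "8 0 -0.5 0" --pt "8 0 -0.5 0" --pt "8 0 0 0" --pt "8 0 0 0"

```text
time: 11.07
eef_pos: [519.2, 85.3, 112.1]
orientation: [[-0.001, -0.988, 0.153], [0.0, 0.153, 0.988], [-1.0, 0.001, -0.0]]
wrist_force: [0.8, -0.5, -0.6]
gripper_width: 0.137
```

Call:
carry_out --pt "6 0 0 0" --pt "3 0 0 0" --pt "0 0 0 0" --pt "0 0 0 0" --pt "0 0 0 0"

```text
time: 11.48
eef_pos: [520.3, 85.4, 105.0]
orientation: [[0.001, -0.988, 0.153], [0.0, 0.153, 0.988], [-1.0, -0.001, 0.0]]
wrist_force: [0.9, -0.2, -2.1]
gripper_width: 0.132
```

```bash
python3 -c "
from h import *;st()"
```

```text
t 11.48 nose bay x 0.2 y 20.5 z 50.5 yawerr -0.00 grip 0.132 F tank 1.0 -0.1 -2.1 tilt [0.05 0.  ]
```

Call:
carry_out --pt "4 0 0 0" --pt "4 0 -0.3 0" --pt "3 0 -0.6 0" --pt "3 0 -0.9 0" --pt "0 0 0 0"

```text
time: 11.9
eef_pos: [518.9, 83.5, 89.6]
orientation: [[-0.001, -0.988, 0.153], [0.0, 0.153, 0.988], [-1.0, 0.001, -0.0]]
wrist_force: [-1.1, 0.3, -0.4]
gripper_width: 0.135
```

```bash
python3 -c "
from h import *;st()"
```

```text
t 11.90 nose bay x -0.9 y 18.4 z 35.1 yawerr -0.01 grip 0.135 F tank -1.1 0.1 -0.4 tilt [-0.08  0.  ]
```

Call:
carry_out --pt "2 0 -0.6 0" --pt "2 0 -0.6 0" --pt "2 0 -0.6 0" --pt "0 0 0 0" --pt "0 0 0 0"

```text
time: 12.32
eef_pos: [519.2, 82.1, 84.4]
orientation: [[-0.0, -0.988, 0.153], [0.001, 0.153, 0.988], [-1.0, 0.0, 0.001]]
wrist_force: [0.1, 2.0, -2.0]
gripper_width: 0.136
```

```bash
python3 -c "
from h import *;st()"
```

```text
t 12.32 nose bay x -0.3 y 17.1 z 29.9 yawerr -0.01 grip 0.136 F tank -0.2 2.0 -2.0 tilt [-0.01  0.04]
```

Call:
carry_out --pt "2 0 -0.6 0" --pt "2 0 -0.6 0" --pt "2 0 -0.6 0" --pt "0 0 0 0" --pt "0 0 0 0"

```text
time: 12.73
eef_pos: [519.0, 80.9, 78.4]
orientation: [[0.0, -0.988, 0.153], [0.001, 0.153, 0.988], [-1.0, 0.0, 0.001]]
wrist_force: [1.3, 6.0, 0.1]
gripper_width: 0.137
```

```bash
python3 -c "
from h import *;st()"
```

```text
t 12.73 nose bay x -0.3 y 15.8 z 23.9 yawerr -0.01 grip 0.137 F tank 0.3 6.2 0.1 tilt [0.01 0.09]
```

Call:
carry_out --pt "2 0 -0.4 0" --pt "2 0 -0.4 0" --pt "2 0 -0.4 0" --pt "0 0 0 0" --pt "0 0 0 0"

```text
time: 13.15
eef_pos: [519.0, 79.1, 72.6]
orientation: [[0.001, -0.988, 0.153], [0.0, 0.153, 0.988], [-1.0, -0.0, 0.001]]
wrist_force: [0.9, 5.0, 1.2]
gripper_width: 0.133
```

```bash
python3 -c "
from h import *;st()"
```

```text
t 13.15 nose bay x -0.0 y 14.0 z 18.0 yawerr -0.01 grip 0.133 F tank 0.1 5.0 1.2 tilt [0.03 0.03]
```

Call:
carry_out --pt "1 0 -0.2 0" --pt "1 0 -0.3 0" --pt "1 0 -0.3 0" --pt "0 0 0 0" --pt "0 0 0 0"

```text
time: 13.57
eef_pos: [519.1, 78.2, 69.8]
orientation: [[0.001, -0.988, 0.153], [0.0, 0.153, 0.988], [-1.0, -0.001, 0.0]]
wrist_force: [1.5, 5.4, 1.9]
gripper_width: 0.133
```

Call:
carry_out --pt "0 0 0 0" --pt "0 0 0 0" --pt "0 0 0 0" --pt "0 0 0 0" --pt "0 0 0 0"

```text
time: 13.98
eef_pos: [519.1, 78.2, 69.8]
orientation: [[0.001, -0.988, 0.153], [0.0, 0.153, 0.988], [-1.0, -0.001, 0.0]]
wrist_force: [1.5, 5.4, 2.2]
gripper_width: 0.135
```

```bash
python3 -c "
from h import *;st()"
```

```text
t 13.98 nose bay x 0.2 y 13.2 z 15.3 yawerr -0.00 grip 0.135 F tank 0.6 5.6 2.2 tilt [0.05 0.02]
```

The arm is still carrying 5 N sideways. I'll press further straight down so the ramps take the load.

Call:
carry_out --pt "1 0 0 0" --pt "1 0 0 0" --pt "0 0 0 0" --pt "0 0 0 0" --pt "0 0 0 0"

```text
time: 14.4
eef_pos: [519.3, 77.7, 68.1]
orientation: [[0.001, -0.988, 0.153], [-0.001, 0.153, 0.988], [-1.0, -0.001, -0.0]]
wrist_force: [-0.1, 2.7, 5.3]
gripper_width: 0.139
```

```bash
python3 -c "
from h import *;st()"
```

```text
t 14.40 nose bay x 0.4 y 12.7 z 13.6 yawerr -0.00 grip 0.139 F tank -0.5 2.7 5.3 tilt [ 0.07 -0.04]
```

Run:
```python
from h import *
s=cap('scene','s7');w=cap('wrist','w7');st()
W=np.zeros((560,800,3),np.uint8);W[:360,:400]=cv2.resize(s['img'][125:215,170:270],None,fx=4,fy=4,interpolation=2)
W[:480,400:]=cv2.resize(w['img'][90:250,200:333],(400,480),interpolation=2)
cv2.imwrite('pics/w7c.png',W[:,:,::-1])
for n in(7,9.2,15):
  print(n,[(((proj(w,BAY+n*Y+x*X+[0,0,90])-[200,90])*3)+[400,0]).round() for x in(-50,-40,50)])
```

```text
t 14.50 nose bay x 0.4 y 12.6 z 13.6 yawerr -0.00 grip 0.132 F tank 0.1 2.8 4.3 tilt [ 0.06 -0.04]
7 [array([543., 213.]), array([544., 277.]), array([555., 778.])]
9.2 [array([557., 213.]), array([558., 277.]), array([567., 778.])]
15 [array([594., 213.]), array([595., 277.]), array([600., 778.])]
```

View pics/w7c.png

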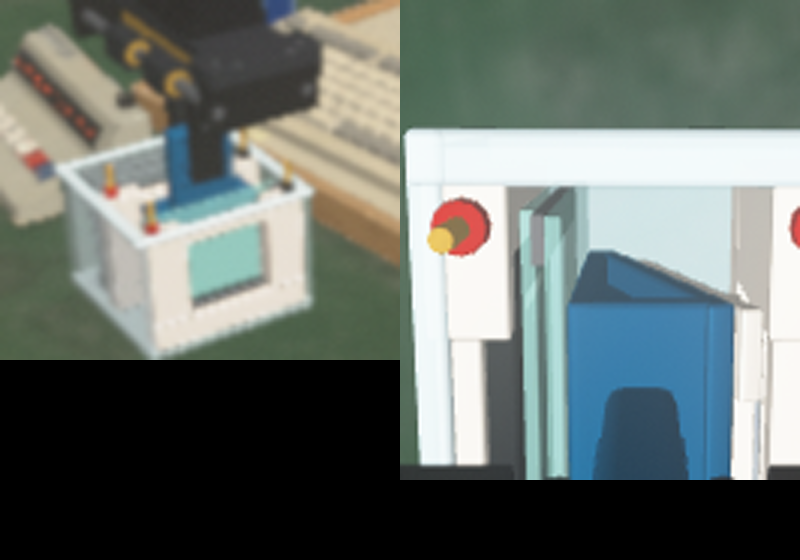

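The wedge is seated. The glass back top edge runs from (560,215) to (567,478), which puts its back about 9.6 mm from the core (gasket about 3.4 mm in) and skew about 0.01 rad. The fingers are well above the glass. A small extra press, then settle.

Call:
carry_out --pt "0.7 0 0 0" --pt "0 0 0 0" --pt "0 0 0 0" --pt "0 0 0 0" --pt "0 0 0 0"

```text
time: 14.92
eef_pos: [519.5, 77.6, 67.9]
orientation: [[0.002, -0.988, 0.153], [-0.001, 0.153, 0.988], [-1.0, -0.002, -0.001]]
wrist_force: [-0.2, 3.0, 7.6]
gripper_width: 0.135
```

Call:
carry_out --pt "0 0 0 0" --pt "0 0 0 0" --pt "0 0 0 0" --pt "0 0 0 0" --pt "0 0 0 0"

```text
time: 15.33
eef_pos: [519.4, 77.6, 67.9]
orientation: [[0.001, -0.988, 0.153], [-0.001, 0.153, 0.988], [-1.0, -0.002, -0.001]]
wrist_force: [-0.7, 3.1, 8.5]
gripper_width: 0.135
```

```bash
python3 -c "
from h import *;st();print(ticket.finish_job())"
```

```text
t 15.33 nose bay x 0.6 y 12.6 z 13.4 yawerr -0.01 grip 0.135 F tank -1.2 2.9 8.5 tilt [ 0.08 -0.05]
the job is handed in; nothing more can be done
None
```

I lifted the wedge from its stand and slid it nose down, flat face to the glass, into the gap behind the cassette in bay_a. I pressed it home and handed the job in at 15.3 s, still holding it and bearing down.

**Last checks:**
- **Wedge:** its nose is about 13 mm over the desk and 12.6 mm from the core face, with the tool upright to about 0.1°. It is held at 12 mm opening, with 8.5 N down.
- **Cassette:** its back is about 9.6 mm from the core in the wrist image, so the gasket is squeezed about 3.4 mm. The skew is about 0.01 rad.
- **Fingers:** they sit well above the glass.

**What disagreed:**
- **TCP height:** the first grip closed on nothing, because the real fingertips sit about 35 mm above the reported TCP. I worked this out from the images, went lower and gripped again.
- **Seating depth:** the nose height reads about 2.5 mm below the nominal seat, so its calibration may be off by a couple of millimetres, or the gasket may be near its stop.
- **Side load:** the arm still carries about 3 N sideways.

I did not measure the force between wedge and glass directly, and I did not re-measure the block, bottles or eyepiece at the end.

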